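# Clamp a fired tile on the filing board with the thumb wedge

## Robot

A 6-joint arm with a two-finger parallel gripper is mounted at the origin on the work surface. World frame = base frame: x ahead of the robot, y to its left, z up, the work surface at z = 0. Lengths are in m, angles in rad, forces in N, time in s.
With the tool pointing down it reaches from about 0.375 to 0.9 m from the base axis. Payload 3.1 kg.
Tool frame: the origin (TCP) lies on the centre line of the jaws, within the pads' length; the fingertips stand 8 mm ahead of it and the grasp point (between the pads) lies 11 mm behind it; z points along the fingers, y is the line along which they close (so a half turn about z gives the same grasp; the last joint's range is limited). The gripper opens to 85 mm and grips with 20 to 120 N. Pads are 22 mm wide; open, the fingers measure 114 mm over their backs; the gripper's body (76 mm by 85 mm) begins 54 mm behind the grasp point. The pads swing forward as they close: fully open they stand 13 mm farther back than shut.
Start: joints at [1.091, 0.527, 1.433, -0, 1.181, -0.178], TCP at [0.185, 0.597, 0.239] pointing down, gripper open.
Joint ranges: [-3.08, 3.08], [-0.75, 2.2], [0.22, 2.44], [-1.43, 4.57], [0, 2.65], [-2.85, 2.85]. Speed limits (rad/s): [2.79, 2.79, 3.14, 3.14, 3.14, 3.14].

## Interface

Orientations are given as a unit quaternion [x, y, z, w].
In Python, from station import * gives the robot as it stands.
- The arm moves only by the tool play_rows, never from a script. Its argument "rows" is a list of rows, each a list of 3 entries, a list of its own where there are three numbers: the turn, a rotation vector about the tool's x, y, z in degrees, then the shift along the tool's x, y, z in mm, then the closure, from 0 (fully open) to 1 (shut). In form: [[[ax, ay, az], [dx, dy, dz], jaw], ...]. A call has 1 to 12 rows; each row shifts and turns the commanded pose from where the row before left it, along the tool's axes as they then stand; what a row does not reach is not made up. A row lasts 1/12 s, in which the tool goes at most 41.7 mm and 7.16 degrees, less where a joint would pass 70% of its speed; a pose out of reach is approached as far as the arm can. A call with a gripper value outside its range is refused whole. The fingers move at their own pace and stop on an object; "grip_force" is the grip in N (left out, the last holds). Time passes only in rows, so rows that do not move let the fingers close. It gives the time, the measured TCP pose, the force, the opening and the grip force at its end, in the units of the state.
- sense(): the state, without advancing time (a new reading comes with each control period).
- snapshot(name): name is "side" or "top" or "wrist"; returns (picture, depth): 420x560x3 uint8, red, green, blue; 420x560 float32, m along the optical axis (not along the pixel's ray), 0 where there is no reading.
- get_calibration(name): a dict with "vfov" (degrees; the focal length in pixels is half the picture's height over the tangent of half this angle, whatever the lens; pixels are square), "cx", "cy" (the principal point, pixels), "xyz" and "attitude" of the camera in the world. Camera axes: x right, y down, z forward; pixel columns grow to the right and rows downward; lengths in m; the calibration is good to about 2 mm. A picture is of the moment at which its call begins: read the wrist's pose just before it. get_calibration takes no time and is no camera call; for the wrist camera it gives the pose at the moment of the call.
- sign_off(): hands the job in; it is judged then, once.
The state is a dict: "t": time; "q": joint angles; "qd": joint speeds; "tau": joint torques, N m; "tcp_pos": TCP position; "tool_rot": TCP orientation; "force": force on the tool from outside, world axes, zero at the start; "ft_torque": the same for the moment, N m; "finger_gap": opening from 0.0 (shut) to 1.0 (fully open); "gripper_force": force on a finger pad.
Only numpy, scipy, OpenCV 4.12 (cv2) and the standard library are available. Lean on these libraries where they do the work, as an engineer would, in place of code of your own. Each camera call takes 0.05 s, during which the arm holds its last target. There are 200 camera calls.

## Task

Clamp the fired tile on the plywood filing board. First push the sliding bar by its post, gently, until the tile is snug against the sprung end stop, with the wedge still waiting to one side; then slide the thumb wedge along its ramp, behind the bar, until it is jammed and the bar holds the tile fast, and let go. Press firmly but not hard, since the tile chips if it is squeezed too hard, and leave the other things on the bench alone.

Things in the scene. Friction and masses are not known exactly. Their poses are not given: they have to be found in the camera images.
- jig: Plywood filing board, 250 x 360 x 18 mm, fixed to the bench. Origin on its underside, 5 mm to -x and 20 mm to -y of its centre; x is the clamping direction (from bar to end stop), y points along the board to the side where the wedge waits, z up. Its top, the deck, is at z = 18 mm.
- stop_face (a point): Middle of the face of the aluminium end stop (150 mm wide, 16 mm high), at board x = 85 mm at rest; the tile is pushed against it. The stop is spring-backed: it gives about 1 mm for each 12 N along board +x, 6 mm at most.
- ramp_line (a point): Point of the board (x -48, y 0, z 18 mm) that marks the ramp: a straight aluminium fence 16 mm high, 18 mm thick. Its face towards the bar, on which the wedge slides, runs along board x = -48 mm - 0.2 y, from y = -55 to +170 mm, so it nears the bar towards -y. The real fence sits up to 6 mm off in x either way (not told): the jamming place differs by up to 30 mm in y.
- bar (a joint): Travel of the aluminium sliding bar along board +x, in m: 0 fully back, about 0.024 with the tile against the stop, 0.040 at its limit. The bar is 25 mm (x) x 70 mm (y) x 20 mm high, centred on board y = 0; its front face is at board x = -9 mm + travel, its rear face at x = -34 mm + travel. It drags with about 1.5 N and stays where it is left.
- bar_post (a point): Centre of the sliding bar's upright post, 14 mm (board x) x 30 mm (y), rising from 20 to 65 mm above the deck; this point is 45 mm above the deck, in the middle of the bar. Axes as the board's. Pushed towards board +x.
- wedge_mid (a point): Centre of the loose aluminium wedge (220 g), half-way up. Its body is 90 mm long (y -45 to +45), 20 mm high; flat bar-side face at x = +19 mm, sloping ramp-side face at x = -19 mm - 0.2 y: 29 mm thick at the nose (-y end), 47 mm at the +y end, where the thumb plate stands. Axes as the board's when it lies along the ramp. It starts up to 4 mm off the ramp, its nose beyond the bar's end.
- thumb (a point): Centre, half-way up, of the wedge's thumb plate, 26 mm (x) x 16 mm (y) x 50 mm high from the deck, 52 mm to +y of the wedge's centre. It is slid along the ramp, in the direction (+0.2, -1) of board x, y; jammed, it is near board y = +48 mm, 30 mm more or less. A steady push of 14 to 17 N, level and low down, jams it (squeezing the tile with some 8 N); friction holds it when let go; a squeeze of over 16 N chips the tile.
- tile_mid (a point): Centre, half-way up, of the loose fired clay tile, 70 mm (x) x 80 mm (y) x 14 mm, 150 g, lying flat on the deck between bar and end stop, 4 to 10 mm short of the stop and up to 0.06 rad askew. Snug against the stop its centre is at board x = 50 mm.
- offcut: Loose clay offcut, 30 x 40 x 10 mm, on the board's -y end; leave alone. Origin: centre of underside.
- mug: White mug, 76 mm wide, 90 mm high, on the bench at the robot's left; leave alone.
- tiles: Pile of four tiles stuck together, 90 x 90 x 48 mm, on the bench at the robot's right; leave alone.
- pot: Terracotta pot, 110 mm wide, 100 mm high, far left; leave alone.
- spatula: Spatula lying on the bench at the left; leave alone.
- jar: White lidded jar, 64 mm wide, 85 mm high, at the right; leave alone.

How it is judged:
On the way:
1. the bar has pushed the tile against the end stop while the wedge is still outside (x of tile_mid in the frame of jig above 0.048 m and value of joint bar above 0.0222 m and y of thumb in the frame of jig above 0.115 m), for 0.1 s.
At the end, for the whole second after the job is handed in: The tile lies flat against the end stop (centre beyond board x = 48 mm) with the bar up against it (bar travel above 22 mm), the wedge lies flat behind the bar (thumb plate at board y between 5 and 95 mm), the bar presses the tile with more than 4 N, all at rest (x of tile_mid in the frame of jig above 0.048 m and value of joint bar above 0.0222 m and z of tile_mid in the frame of jig below 0.028 m and y of thumb in the frame of jig between 0.005 and 0.095 m and angle between thumb's own z axis and vertical below 0.08 rad and contact force between bar and tile above 4 N and linear speed of tile below 0.01 m/s and velocity of joint bar below 0.01 m/s); the robot touches nothing.
It fails at once if the tile is squeezed with more than 16 N and chips (contact force between bar and tile above 16 N).
It fails at once if another thing on the bench is disturbed (moved more than 15 mm) (distance of any of offcut, mug, tiles, pot, spatula, jar from where it was at the start of the episode above 0.015 m).
It also fails if it takes over 70 s, if anything falls off the work surface, if the arm or the gripper's body presses on something with over 40 N, if the wrist force passes 120 N, or if a joint passes its speed limit or range.

## Working session

There is one attempt and no reset: what is moved stays moved. The work goes in short steps, Python scripts to look and compute and a tool call to move; the robot and the scene stay as the last step left them, time stands still between calls to the robot, and variables do not carry over. Pictures are saved under pics/ and viewed, at most 10 in all, crops included, and the job is handed in when it is done.

Besides the shell and the picture viewer there is one more tool, called after "Request:" as a command line: name --argument value ..., lists and objects as JSON in quotes. play_rows: Moves the arm, as the interface text tells. Its arguments: {"type":"object","properties":{"rows":{"type":"array","items":{"type":"array"}},"grip_force":{"type":"number"}},"required":["rows"]}

```bash
mkdir -p pics; ls; python3 - <<'E'
from station import *
import cv2,numpy as np
s=sense();print(s)
for n in("top","side"):
    p,d=snapshot(n);np.savez(f"pics/{n}0.npz",p=p,d=d);cv2.imwrite(f"pics/{n}0.png",p[:,:,::-1]);print(n,get_calibration(n))
E
```

```text
pics
{'t': 0.0, 'q': array([ 1.09152630e+00,  5.28474819e-01,  1.43390928e+00,  9.25900767e-06,
        1.18138240e+00, -1.78513205e-01]), 'qd': array([-0.00142581,  0.00056888, -0.00037522,  0.00038725, -0.0016141 ,
       -0.00033719]), 'tau': array([ 1.29383985e-03, -4.42345011e+01, -1.78029674e+01, -2.65976942e-04,
        8.19663604e-03, -4.64935269e-06]), 'tcp_pos': array([0.1848024 , 0.59632334, 0.23832606]), 'tool_rot': array([ 1.49813937e-01,  9.88713610e-01, -1.02727844e-03, -3.55120128e-04]), 'force': array([-0.98345398,  0.16769132, -0.25352459]), 'ft_torque': array([-0.01506008, -0.00741763,  0.01204079]), 'gripper_force': 0.0, 'finger_gap': 1.0038026734404784}
top {'vfov': 43.187750838811596, 'cx': 276.3102789623251, 'cy': 210.41335277271315, 'xyz': array([ 0.38382211, -0.0157717 ,  1.48739499]), 'attitude': array([-0.69685236,  0.71596605, -0.0317898 ,  0.02790718])}
side {'vfov': 55.55793465788362, 'cx': 281.99946192801866, 'cy': 205.43794575271977, 'xyz': array([ 0.23454465, -0.82236944,  0.67313907]), 'attitude': array([ 0.8783528 , -0.14912003,  0.07778149, -0.44744789])}
```

View pics/top0.png

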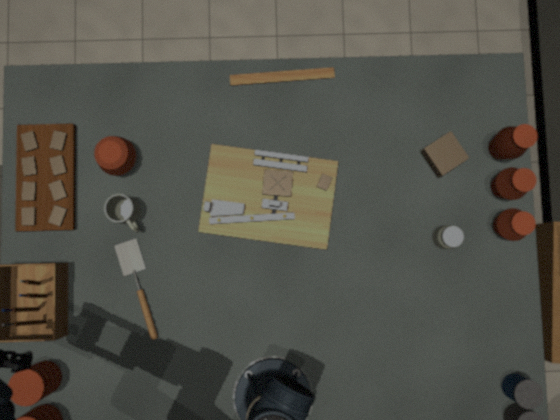

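View pics/side0.png

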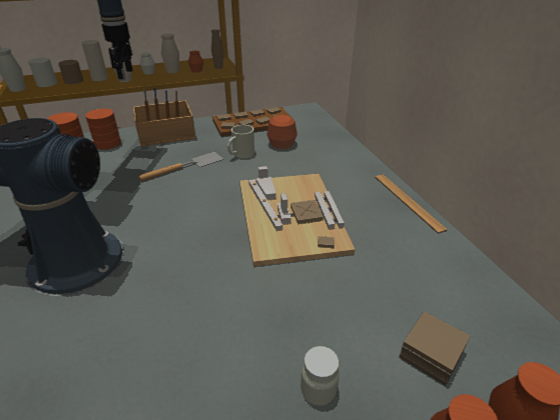

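The top view shows the board at px (268,196), its +x towards the image top. The thumb is at about (208,207), the bar post at (275,204), the tile at (278,181), and the offcut at (324,182). I'll get the board pose from its outline.

```bash
cat > h.py <<'E'
import numpy as np,cv2
from scipy.spatial.transform import Rotation as R
def ray(c,uv,z):
    f=210/np.tan(np.radians(c["vfov"])/2)
    uv=np.atleast_2d(uv).astype(float)
    d=np.c_[(uv[:,0]-c["cx"])/f,(uv[:,1]-c["cy"])/f,np.ones(len(uv))]
    d=R.from_quat(c["attitude"]).apply(d);o=np.array(c["xyz"])
    return o+d*((z-o[2])/d[:,2])[:,None]
def cloud(c,d):
    f=210/np.tan(np.radians(c["vfov"])/2)
    v,u=np.mgrid[:420,:560]
    p=np.stack([(u-c["cx"])/f*d,(v-c["cy"])/f*d,d],-1)
    return R.from_quat(c["attitude"]).apply(p.reshape(-1,3)).reshape(420,560,3)+c["xyz"]
E
python3 - <<'E'
from station import *
from h import *
z=np.load("pics/top0.npz");p,d=z["p"],z["d"];c=get_calibration("top")
hsv=cv2.cvtColor(p,cv2.COLOR_RGB2HSV)
m=((hsv[...,0]<32)&(hsv[...,1]>70)&(hsv[...,2]>100)).astype(np.uint8)
m[:130]=0;m[265:]=0;m[:,:180]=0;m[:,350:]=0
pts=cv2.findNonZero(cv2.morphologyEx(m,cv2.MORPH_OPEN,np.ones((3,3))))[:,0]
w=ray(c,pts,.018)[:,:2]
(ce,sz,a)=cv2.minAreaRect((w*1000).astype(np.float32));print(ce,sz,a)
bx=cv2.boxPoints((ce,sz,a));print(bx)
e=[bx[1]-bx[0],bx[2]-bx[1]];s=min(e,key=np.linalg.norm);s=s/np.linalg.norm(s)
if s[0]<0:s=-s
y=np.array([-s[1],s[0]]);o=(np.array(ce)-5*0+0)-(-5*-1*0)
o=np.array(ce)-5*s-20*y
th=np.arctan2(s[1],s[0]);print("origin",o,"yaw",th)
np.save("jig.npy",[o[0]/1000,o[1]/1000,th])
P=cloud(c,d);b=(P[...,:2]-o/1000)@np.array([s,y]).T
for lo,hi in((.034,.045),(.058,.075),(.075,.09)):
    k=(P[...,2]>lo)&(P[...,2]<hi)&(abs(b[...,0])<.12)&(abs(b[...,1])<.22)
    n,l=cv2.connectedComponents(k.astype(np.uint8))
    for i in range(1,n):
        q=b[l==i]
        if len(q)>5:print(lo,len(q),q.mean(0).round(4),q.min(0).round(3),q.max(0).round(3),P[l==i][:,2].mean())
E
```

```text
(549.3015747070312, -4.272674560546875) (359.198974609375, 249.4173583984375) 80.69258880615234
[[ 397.18784 -161.3384 ]
 [ 643.32153 -201.67702]
 [ 701.4153   152.79305]
 [ 455.28162  193.13167]]
origin [541.13277197 -23.20071363] yaw -0.16244493
0.034 22 [0.1159 0.0575] [0.113 0.044] [0.119 0.073] 0.03789335684901425
0.034 35 [0.1162 0.0172] [ 0.112 -0.006] [0.12  0.039] 0.0370610496773735
0.034 6 [ 0.1167 -0.0167] [ 0.114 -0.023] [ 0.12  -0.011] 0.03640688231471756
0.034 37 [ 0.1161 -0.0513] [ 0.11  -0.073] [ 0.12  -0.028] 0.03762560167777198
0.034 241 [ 0.0931 -0.0008] [ 0.084 -0.075] [0.103 0.074] 0.03711673185514037
0.034 19 [0.0664 0.0337] [0.057 0.026] [0.074 0.04 ] 0.03644111350727388
0.034 284 [0.0427 0.0016] [ 0.007 -0.04 ] [0.08  0.038] 0.03636938958165784
0.034 9 [ 0.0575 -0.0369] [ 0.049 -0.039] [ 0.066 -0.035] 0.035680388529921676
0.034 10 [ 0.0172 -0.0319] [ 0.011 -0.041] [ 0.025 -0.023] 0.03672224283433567
0.034 422 [-0.0464  0.1303] [-0.071  0.082] [-0.026  0.172] 0.039574692483698555
0.034 144 [-0.0201 -0.0006] [-0.031 -0.035] [-0.006  0.034] 0.03950888201695111
0.034 387 [-0.0634  0.0576] [-0.093 -0.059] [-0.036  0.171] 0.037297423368238665
0.058 63 [-0.0494  0.1784] [-0.062  0.17 ] [-0.036  0.187] 0.06830402870970642
0.075 60 [-0.0181 -0.0001] [-0.025 -0.015] [-0.011  0.015] 0.083968918647214
```

```bash
cat >> h.py <<'E'
def go(bx,by,z,s):
    """turn (deg) and shift (mm, tool axes after the turn) to board point bx,by mm, world z mm, tool x = -board x"""
    x,y,th=np.load("jig.npy")
    B=R.from_euler('z',th).as_matrix();T=np.array([x,y,0])+B@np.array([bx,by,0])/1e3;T[2]=z/1e3
    Rt=R.from_matrix(B@np.diag([-1,1,-1.]));Rc=R.from_quat(s["tool_rot"])
    print("turn",np.degrees((Rc.inv()*Rt).as_rotvec()).round(2),"shift",(Rt.inv().apply(T-s["tcp_pos"])*1e3).round(2))
def st(s):
    x,y,th=np.load("jig.npy");B=R.from_euler('z',th).inv()
    p=B.apply(s["tcp_pos"]-[x,y,0])*1e3
    print("t",round(s["t"],2),"board",p.round(2),"F board",B.apply(s["force"]).round(2),"gap",round(s["finger_gap"],3),"rot")
E
python3 -c "
from station import *
from h import *
s=sense();st(s);go(-50,0,238,s)"
```

```text
t 0.1 board [-451.79  553.79  238.41] F board [0.1  0.15 0.29] gap 0.998 rot
turn [-0.11 -0.03 -7.93] shift [-4.0179e+02 -5.5379e+02  4.1000e-01]
```

Request:
play_rows --rows '[[[0,0,-4],[0,0,0],1],[[0,0,-4],[0,0,0],1],[[0,0,0],[-20,-28,0],1],[[0,0,0],[-20,-28,0],1],[[0,0,0],[-20,-28,0],1],[[0,0,0],[-20,-28,0],1],[[0,0,0],[-20,-28,0],1],[[0,0,0],[-20,-28,0],1],[[0,0,0],[-20,-28,0],1],[[0,0,0],[-20,-28,0],1],[[0,0,0],[-20,-28,0],1],[[0,0,0],[-20,-28,0],1]]' --grip_force 40

```text
t: 1.1
tcp_pos: [0.3377, 0.2868, 0.2392]
tool_rot: [0.08, 0.997, -0.0, -0.0]
force: [0.6, 0.2, 0.1]
finger_gap: -0.0
gripper_force: 0.0
```

Request:
play_rows --rows '[[[0,0,0],[-20,-28,0],1],[[0,0,0],[-20,-28,0],1],[[0,0,0],[-20,-28,0],1],[[0,0,0],[-20,-28,0],1],[[0,0,0],[-20,-28,0],1],[[0,0,0],[-20,-28,0],1],[[0,0,0],[-20,-28,0],1],[[0,0,0],[-20,-28,0],1],[[0,0,0],[-20,-28,10],1],[[0,0,0],[-20,-28,10],1],[[0,0,0],[0,0,0],1]]'

```text
t: 2.02
tcp_pos: [0.4932, -0.0253, 0.218]
tool_rot: [0.083, 0.997, -0.001, 0.001]
force: [0.1, 0.1, 0.8]
finger_gap: 0.001
gripper_force: 0.0
```

```bash
python3 -c "
from station import *
from h import *
s=sense();st(s);go(-50,0,56,s)
p,d=snapshot('wrist');cv2.imwrite('pics/w1.png',p[:,:,::-1]);np.savez('pics/w1.npz',p=p,d=d)
print(get_calibration('wrist'))"
```

```text
t 2.02 board [-46.94  -9.82 218.05] F board [0.09 0.11 0.82] gap 0.001 rot
turn [-0.12  0.14 -0.21] shift [  3.06   9.82 162.05]
{'vfov': 70.87514581115433, 'cx': 277.6742541381984, 'cy': 208.42073597593057, 'xyz': array([ 0.41423899, -0.0108079 ,  0.35292568]), 'attitude': array([0.75427957, 0.63837885, 0.09896328, 0.11722221])}
```

View pics/w1.png

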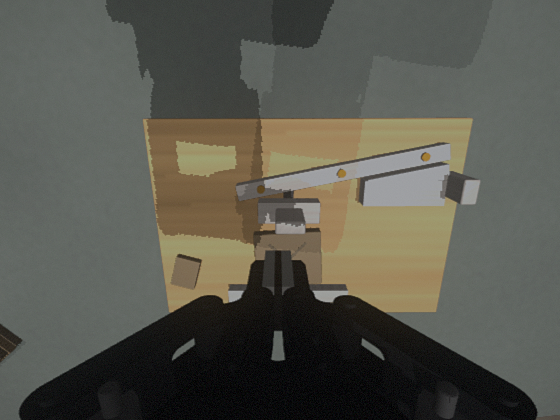

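Wrist view: post at (288,220) on the bar, thumb at (462,188), and the fingers above and clear of both. I'll go down behind the post.

Request:
play_rows --rows '[[[0,0,0],[5,10,25],1],[[0,0,0],[0,0,30],1],[[0,0,0],[0,0,30],1],[[0,0,0],[0,0,30],1],[[0,0,0],[0,0,25],1],[[0,0,0],[0,0,15],1],[[0,0,0],[0,0,5],1],[[0,0,0],[0,0,0],1],[[0,0,0],[0,0,0],1]]'

```text
t: 2.82
tcp_pos: [0.4868, -0.0088, 0.0598]
tool_rot: [0.08, 0.997, 0.0, 0.0]
force: [1.4, -0.9, -0.5]
finger_gap: 0.001
gripper_force: 0.0
```

```bash
python3 -c "
from station import *
from h import *
s=sense();st(s)
z=np.load('pics/w1.npz')
"
```

```text
t 2.82 board [-55.94   5.38  59.78] F board [ 1.51 -0.67 -0.52] gap 0.001 rot
```

Request:
play_rows --rows '[[[0,0,0],[-3,-3,0],1],[[0,0,0],[-3,-2,0],1],[[0,0,0],[-3,0,0],1],[[0,0,0],[-2,0,0],1],[[0,0,0],[-2,0,0],1],[[0,0,0],[-2,0,0],1],[[0,0,0],[-2,0,0],1],[[0,0,0],[-2,0,0],1],[[0,0,0],[-2,0,0],1],[[0,0,0],[-2,0,0],1]]'

```text
t: 3.65
tcp_pos: [0.5079, -0.0178, 0.0592]
tool_rot: [0.08, 0.997, 0.0, -0.001]
force: [-1.3, -1.0, 1.2]
finger_gap: 0.002
gripper_force: 0.8
```

Request:
play_rows --rows '[[[0,0,0],[-1,0,0],1],[[0,0,0],[-1,0,0],1],[[0,0,0],[-1,0,0],1],[[0,0,0],[-1,0,0],1],[[0,0,0],[-1,0,0],1],[[0,0,0],[-1,0,0],1],[[0,0,0],[0,0,0],1]]'

```text
t: 4.23
tcp_pos: [0.5147, -0.0189, 0.0592]
tool_rot: [0.081, 0.997, 0.0, 0.0]
force: [-0.6, 0.2, -1.0]
finger_gap: -0.004
gripper_force: 0.5
```

```bash
cat > look.py <<'E'
from station import *
from h import *
import sys
s=sense();st(s)
c=get_calibration("top");p,d=snapshot("top")
x,y,th=np.load("jig.npy");P=cloud(c,d);b=R.from_euler('z',th).inv().apply((P-[x,y,0]).reshape(-1,3)).reshape(P.shape)*1e3
hsv=cv2.cvtColor(p,cv2.COLOR_RGB2HSV)
np.savez("pics/last.npz",p=p,d=d)
def box(n,k):
    q=b[k]
    if len(q):print(n,len(q),"med",np.median(q,0).round(1),"min",np.percentile(q,2,0).round(1),"max",np.percentile(q,98,0).round(1))
Z=b[...,2];X=b[...,0];Y=b[...,1]
box("tile",(Z>27)&(Z<36)&(X>0)&(X<100)&(abs(Y)<50)&(hsv[...,1]>50))
box("post",(Z>76)&(Z<90)&(abs(X)<60)&(abs(Y)<20)&(hsv[...,2]>110))
box("thumb",(Z>58)&(Z<76)&(X>-90)&(X<0)&(Y>20)&(Y<200)&(hsv[...,2]>90))
cv2.imwrite(sys.argv[1],cv2.resize(p[135:260,190:350,::-1],None,fx=4,fy=4))
E
python3 look.py pics/t1.png
```

```text
t 4.23 board [-2.674e+01 -3.000e-02  5.918e+01] F board [-0.66  0.14 -0.99] gap -0.004 rot
tile 149 med [69.2 -5.  32.6] min [ 57.8 -37.6  27.8] max [79.1 40.4 35.9]
thumb 44 med [-45.3 179.   69. ] min [-55.  171.4  62.4] max [-36.8 186.5  74.1]
```

Request:
play_rows --rows '[[[0,0,0],[-1,0,0],1],[[0,0,0],[-1,0,0],1],[[0,0,0],[-1,0,0],1],[[0,0,0],[-1,0,0],1],[[0,0,0],[-1,0,0],1],[[0,0,0],[0,0,0],1]]'

```text
t: 4.78
tcp_pos: [0.5196, -0.0197, 0.0592]
tool_rot: [0.081, 0.997, 0.0, -0.0]
force: [-1.6, 0.1, -1.6]
finger_gap: -0.003
gripper_force: 0.9
```

Request:
play_rows --rows '[[[0,0,0],[-0.5,0,0],1],[[0,0,0],[-0.5,0,0],1],[[0,0,0],[-0.5,0,0],1],[[0,0,0],[0,0,0],1]]'

```text
t: 5.12
tcp_pos: [0.521, -0.0199, 0.0593]
tool_rot: [0.081, 0.997, 0.0, -0.0]
force: [-2.2, -0.6, -1.8]
finger_gap: 0.001
gripper_force: 1.0
```

```bash
python3 look.py pics/t2.png
```

```text
t 5.12 board [-2.036e+01 -4.000e-02  5.925e+01] F board [-2.09 -0.93 -1.84] gap 0.001 rot
tile 111 med [73.3 -9.7 33. ] min [ 65.4 -40.2  28.6] max [80.9 36.1 35.8]
thumb 38 med [-44.4 178.6  69.3] min [-52.  170.8  63.3] max [-36.9 186.9  74.5]
```

View pics/t2.png

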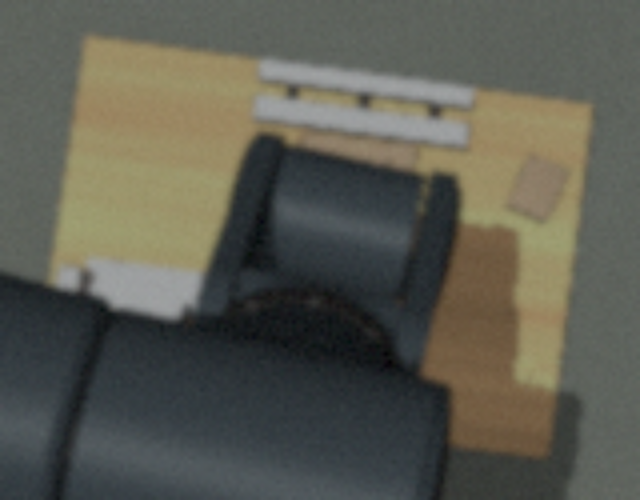

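The tile's front edge at (360,148) is almost at the stop, and the force is only drag so far. I'll continue in fine steps.

Request:
play_rows --rows '[[[0,0,0],[-0.5,0,0],1],[[0,0,0],[-0.5,0,0],1],[[0,0,0],[-0.5,0,0],1],[[0,0,0],[-0.5,0,0],1],[[0,0,0],[0,0,0],1]]'

```text
t: 5.58
tcp_pos: [0.5231, -0.0203, 0.0593]
tool_rot: [0.081, 0.997, 0.0, 0.0]
force: [-2.2, 0.2, -2.1]
finger_gap: 0.001
gripper_force: 1.0
```

Request:
play_rows --rows '[[[0,0,0],[-0.5,0,0],1],[[0,0,0],[-0.5,0,0],1],[[0,0,0],[0,0,0],1]]'

```text
t: 5.83
tcp_pos: [0.5241, -0.0205, 0.0593]
tool_rot: [0.081, 0.997, -0.0, 0.0]
force: [-1.5, 1.4, -1.9]
finger_gap: -0.005
gripper_force: 1.0
```

Request:
play_rows --rows '[[[0,0,0],[-0.4,0,0],1],[[0,0,0],[-0.4,0,0],1],[[0,0,0],[0,0,0],1]]'

```text
t: 6.08
tcp_pos: [0.5249, -0.0206, 0.0593]
tool_rot: [0.081, 0.997, -0.0, 0.0]
force: [-1.4, 0.9, -2.0]
finger_gap: 0.0
gripper_force: 1.0
```

Request:
play_rows --rows '[[[0,0,0],[-0.4,0,0],1],[[0,0,0],[0,0,0],1]]'

```text
t: 6.25
tcp_pos: [0.5252, -0.0206, 0.0593]
tool_rot: [0.08, 0.997, -0.0, 0.0]
force: [-1.7, 0.3, -1.9]
finger_gap: -0.0
gripper_force: 1.1
```

Request:
play_rows --rows '[[[0,0,0],[-0.4,0,0],1],[[0,0,0],[0,0,0],1]]'

```text
t: 6.42
tcp_pos: [0.5255, -0.0207, 0.0593]
tool_rot: [0.08, 0.997, 0.0, -0.0]
force: [-2.4, -0.2, -0.4]
finger_gap: -0.005
gripper_force: 1.3
```

Request:
play_rows --rows '[[[0,0,0],[-0.4,0,0],1],[[0,0,0],[0,0,0],1]]'

```text
t: 6.58
tcp_pos: [0.5254, -0.0207, 0.0593]
tool_rot: [0.08, 0.997, 0.0, -0.001]
force: [-4.1, 1.4, 0.9]
finger_gap: 0.002
gripper_force: 1.8
```

Request:
play_rows --rows '[[[0,0,0],[-0.3,0,0],1],[[0,0,0],[0,0,0],1]]'

```text
t: 6.75
tcp_pos: [0.5255, -0.0207, 0.0593]
tool_rot: [0.08, 0.997, 0.0, -0.001]
force: [-5.1, -0.0, 1.2]
finger_gap: 0.001
gripper_force: 2.4
```

```bash
python3 look.py pics/t3.png
```

```text
t 6.75 board [-1.586e+01 -3.000e-02  5.934e+01] F board [-4.99 -0.85  1.18] gap 0.001 rot
tile 72 med [78.5 -9.8 32.9] min [ 71.4 -41.7  28. ] max [83.3 33.9 35.8]
thumb 31 med [-42.7 179.2  68.6] min [-49.2 170.9  64.6] max [-36.8 187.3  73.2]
```

View pics/t3.png

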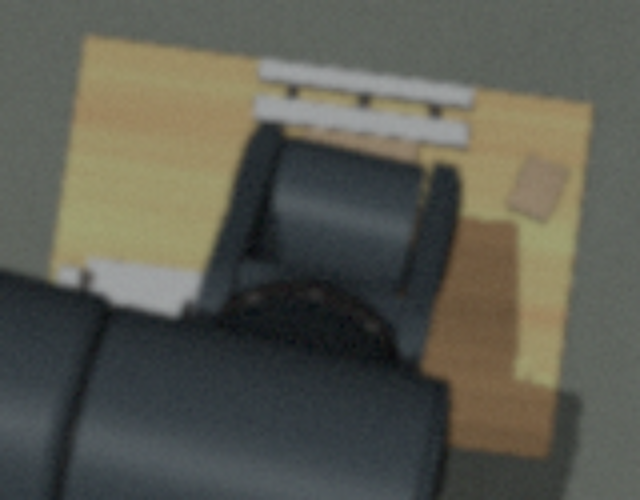

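The tile edge is against the stop (around (360,145)) with 5 N on the tool, and the TCP sits at the predicted snug place. I'll give a little more to square it, then back off.

Request:
play_rows --rows '[[[0,0,0],[-0.4,0,0],1],[[0,0,0],[0,0,0],1]]'

```text
t: 6.97
tcp_pos: [0.5255, -0.0207, 0.0593]
tool_rot: [0.08, 0.997, 0.0, -0.001]
force: [-5.9, -0.4, 2.8]
finger_gap: -0.001
gripper_force: 2.9
```

Request:
play_rows --rows '[[[0,0,0],[-0.4,0,0],1],[[0,0,0],[0,0,0],1],[[0,0,0],[0,0,0],1]]'

```text
t: 7.22
tcp_pos: [0.5256, -0.0207, 0.0593]
tool_rot: [0.08, 0.997, 0.0, -0.002]
force: [-5.2, 0.5, 2.5]
finger_gap: -0.001
gripper_force: 3.2
```

Request:
play_rows --rows '[[[0,0,0],[4,0,0],1],[[0,0,0],[5,0,0],1],[[0,0,0],[5,0,-10],1],[[0,0,0],[5,0,-30],1],[[0,0,0],[5,0,-40],1],[[0,0,0],[5,25,-20],1],[[0,0,0],[0,40,0],1],[[0,0,0],[0,40,0],1],[[0,0,0],[0,40,0],1],[[0,0,0],[0,40,0],1],[[0,0,0],[0,40,0],1],[[0,0,0],[0,0,0],1]]'

```text
t: 8.22
tcp_pos: [0.5365, 0.2126, 0.1609]
tool_rot: [0.078, 0.997, 0.002, 0.003]
force: [-0.1, 1.0, 0.5]
finger_gap: 0.0
gripper_force: 0.0
```

```bash
python3 look.py pics/t4.png;python3 -c "
from station import *
from h import *
go(-48,207,30,sense())"
```

```text
t 8.22 board [-42.69 231.96 160.94] F board [-0.24  0.98  0.48] gap 0.0 rot
tile 500 med [50.8 -1.9 33.1] min [ 18.4 -41.1  28. ] max [81.7 36.6 35.9]
post 54 med [ 2.6  1.4 84.2] min [ -4.1 -14.9  78.8] max [ 9.8 14.  89.2]
thumb 12 med [-53.2 184.2  70. ] min [-61.2 179.1  63.9] max [-43.5 187.   73.9]
turn [0.12 0.26 0.4 ] shift [  4.88 -21.82 130.5 ]
```

View pics/t4.png

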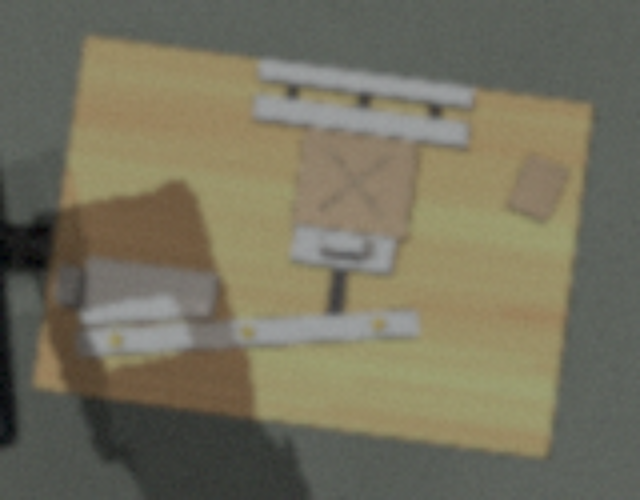

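The tile is flush on the stop ((360,135)) and the bar is against it (travel about 24 mm). The wedge waits with its thumb at (72,285). I'll go down behind the thumb.

Request:
play_rows --rows '[[[0,0,0],[5,-3,30],1],[[0,0,0],[0,0,30],1],[[0,0,0],[0,0,30],1],[[0,0,0],[0,0,20],1],[[0,0,0],[0,0,12],1],[[0,0,0],[0,0,6],1],[[0,0,0],[0,0,0],1]]'

```text
t: 8.85
tcp_pos: [0.529, 0.2028, 0.0308]
tool_rot: [0.081, 0.997, -0.0, -0.001]
force: [-0.2, 0.2, 0.3]
finger_gap: 0.004
gripper_force: 0.0
```

```bash
python3 -c "
from station import *
from h import *
s=sense();st(s);go(-48,203,31,s)"
```

```text
t 8.85 board [-48.57 221.08  30.75] F board [-0.21  0.13  0.25] gap 0.004 rot
turn [-0.03 -0.06  0.02] shift [ -0.57 -18.08  -0.25]
```

Request:
play_rows --rows '[[[0,0,0],[0,-6,0],1],[[0,0,0],[0,-6,0],1],[[0,0,0],[0,-4,0],1],[[0,0,0],[0,-2,0],1],[[0,0,0],[-0.4,-2,0],1],[[0,0,0],[-0.6,-3,0],1],[[0,0,0],[-0.6,-3,0],1],[[0,0,0],[-0.8,-4,0],1],[[0,0,0],[-0.8,-4,0],1],[[0,0,0],[-0.8,-4,0],1],[[0,0,0],[-0.8,-4,0],1]]'

```text
t: 9.77
tcp_pos: [0.5284, 0.1622, 0.0326]
tool_rot: [0.081, 0.997, 0.001, 0.002]
force: [-0.4, 4.9, 6.3]
finger_gap: 0.001
gripper_force: 4.3
```

Request:
play_rows --rows '[[[0,0,0],[-0.8,-4,0],1],[[0,0,0],[-0.8,-4,0],1],[[0,0,0],[-0.8,-4,0],1],[[0,0,0],[-0.8,-4,0],1],[[0,0,0],[-0.8,-4,0],1],[[0,0,0],[-0.8,-4,0],1],[[0,0,0],[-0.8,-4,0],1],[[0,0,0],[-0.4,-2,0],1],[[0,0,0],[0,0,0],1]]'

```text
t: 10.52
tcp_pos: [0.5293, 0.1312, 0.0325]
tool_rot: [0.081, 0.997, 0.0, 0.001]
force: [0.9, 4.4, 6.7]
finger_gap: -0.0
gripper_force: 3.9
```

```bash
python3 look.py pics/t5.png
```

```text
t 10.52 board [-36.59 150.42  32.51] F board [0.2  4.45 6.74] gap -0.0 rot
tile 516 med [51.1 -2.8 32.8] min [ 19.  -41.4  27.9] max [82.3 36.5 35.8]
post 58 med [ 2.8  0.3 83.9] min [ -4.1 -14.9  78.6] max [ 9.2 14.  87.6]
```

View pics/t5.png

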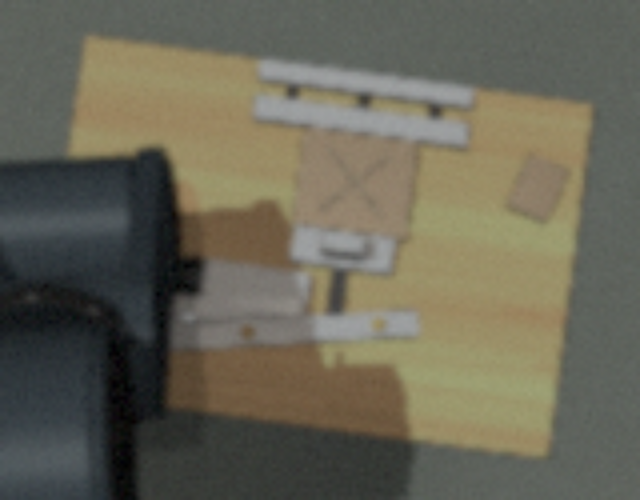

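The wedge's nose is at (308,290), on the ramp and level with the bar end; tile and bar haven't moved. The upward force of 6.7 N suggests the fingertips rub the deck, so I'll lift 3 mm.

Request:
play_rows --rows '[[[0,0,0],[0,0,-2],1],[[0,0,0],[0,0,-2],1],[[0,0,0],[0,0,0],1]]'

```text
t: 10.82
tcp_pos: [0.5279, 0.1305, 0.0355]
tool_rot: [0.08, 0.997, -0.0, -0.0]
force: [0.4, 0.4, -0.7]
finger_gap: 0.004
gripper_force: 0.0
```

Request:
play_rows --rows '[[[0,0,0],[-0.6,-3,0],1],[[0,0,0],[-0.6,-3,0],1],[[0,0,0],[-0.6,-3,0],1],[[0,0,0],[-0.6,-3,0],1],[[0,0,0],[-0.6,-3,0],1],[[0,0,0],[-0.6,-3,0],1],[[0,0,0],[-0.6,-3,0],1],[[0,0,0],[-0.6,-3,0],1],[[0,0,0],[0,0,0],1]]'

```text
t: 11.57
tcp_pos: [0.5291, 0.1057, 0.0353]
tool_rot: [0.081, 0.997, -0.0, -0.0]
force: [0.4, 1.0, 0.8]
finger_gap: 0.003
gripper_force: 0.3
```

```bash
python3 -c "
from station import *
from h import *
s=sense();st(s)"
```

```text
t 11.57 board [-32.76 125.21  35.25] F board [0.28 1.04 0.8 ] gap 0.003 rot
```

Request:
play_rows --rows '[[[0,0,0],[-0.6,-3,0],1],[[0,0,0],[-0.6,-3,0],1],[[0,0,0],[-0.6,-3,0],1],[[0,0,0],[-0.6,-3,0],1],[[0,0,0],[-0.4,-2,0],1],[[0,0,0],[-0.4,-2,0],1],[[0,0,0],[-0.4,-2,0],1],[[0,0,0],[0,0,0],1]]'

```text
t: 12.23
tcp_pos: [0.5286, 0.089, 0.0355]
tool_rot: [0.081, 0.997, 0.001, -0.001]
force: [-2.1, 6.5, 3.7]
finger_gap: -0.001
gripper_force: 3.3
```

Request:
play_rows --rows '[[[0,0,0],[-0.2,-1,0],1],[[0,0,0],[-0.2,-1,0],1],[[0,0,0],[-0.2,-1,0],1],[[0,0,0],[-0.2,-1,0],1],[[0,0,0],[-0.2,-1,0],1],[[0,0,0],[-0.2,-1,0],1],[[0,0,0],[0,0,0],1]]'

```text
t: 12.82
tcp_pos: [0.5285, 0.085, 0.0359]
tool_rot: [0.082, 0.997, 0.002, -0.001]
force: [-1.5, 16.4, 7.4]
finger_gap: 0.001
gripper_force: 7.0
```

Request:
play_rows --rows '[[[0,0,0],[-0.2,-1,0],1],[[0,0,0],[-0.2,-1,0],1],[[0,0,0],[-0.2,-1,0],1],[[0,0,0],[-0.2,-1,0],1],[[0,0,0],[-0.2,-1,0],1],[[0,0,0],[-0.2,-1,0],1],[[0,0,0],[0,0,0],1]]'

```text
t: 13.4
tcp_pos: [0.5289, 0.0812, 0.0365]
tool_rot: [0.082, 0.997, 0.003, -0.001]
force: [-1.0, 26.1, 11.8]
finger_gap: 0.001
gripper_force: 11.3
```

```bash
python3 look.py pics/t6.png
```

```text
t 13.4 board [-28.96 101.09  36.46] F board [-5.21 25.63 11.77] gap 0.001 rot
tile 516 med [50.9 -3.6 33. ] min [ 19.7 -41.3  27.9] max [82.5 36.5 35.9]
post 40 med [ 4.3 -4.2 84.3] min [ -1.3 -15.   80.1] max [10.  11.9 89.6]
```

View pics/t6.png

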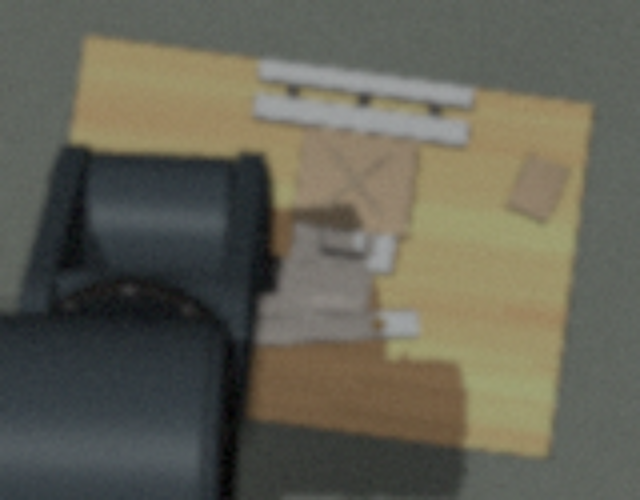

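The wedge's nose is at (370,290), behind the bar, and it's jammed. At 26 N along the push I've gone further than intended, so I'll release now.

Request:
play_rows --rows '[[[0,0,0],[0.4,2,0],1],[[0,0,0],[0.4,2,0],1],[[0,0,0],[0.4,2,0],1],[[0,0,0],[0.6,3,0],1],[[0,0,0],[1,6,0],1],[[0,0,0],[1,10,0],1],[[0,0,0],[0,10,-10],1],[[0,0,0],[0,20,-30],1],[[0,0,0],[0,30,-40],1],[[0,0,0],[0,40,-20],1],[[0,0,0],[0,40,0],1],[[0,0,0],[0,0,0],1]]'

```text
t: 14.45
tcp_pos: [0.5541, 0.2386, 0.1295]
tool_rot: [0.078, 0.997, 0.002, 0.004]
force: [0.5, -0.1, 0.5]
finger_gap: -0.002
gripper_force: 0.0
```

```bash
python3 look.py pics/t7.png; python3 - <<'E'
from h import *
from station import get_calibration
# stop face shift & post position: top0 vs now, by subpixel phase correlation on crops
a=np.load("pics/top0.npz")["p"];b=np.load("pics/last.npz")["p"]
g=lambda p:cv2.cvtColor(p,cv2.COLOR_RGB2GRAY).astype(np.float32)
t=g(a)
for n,(r0,r1,c0,c1) in {"stopfront":(158,172,252,312),"board":(146,156,215,330),"backrail":(148,160,252,312)}.items():
    w=cv2.createHanningWindow((c1-c0,r1-r0),cv2.CV_32F)
    print(n,cv2.phaseCorrelate(t[r0:r1,c0:c1],g(b)[r0:r1,c0:c1],w))
E
```

```text
t 14.45 board [-29.54 260.45 129.49] F board [ 0.56 -0.04  0.53] gap -0.002 rot
tile 540 med [52.5 -2.9 32.9] min [ 19.6 -41.6  27.8] max [83.  36.2 35.9]
post 56 med [ 3.8 -0.4 84.5] min [ -2.5 -14.9  78.4] max [ 9.8 14.  88.9]
thumb 59 med [-32.8  74.   69.7] min [-44.4  66.4  63.1] max [-19.5  81.8  74.8]
stopfront ((-0.1585542389311847, 0.4266717640633253), 0.9756393623352051)
board ((0.14163482134710392, -0.19321513110006538), 1.1460289796193441)
backrail ((0.2739007509792195, -0.04202949585759708), 1.0462272405624389)
```

View pics/t7.png

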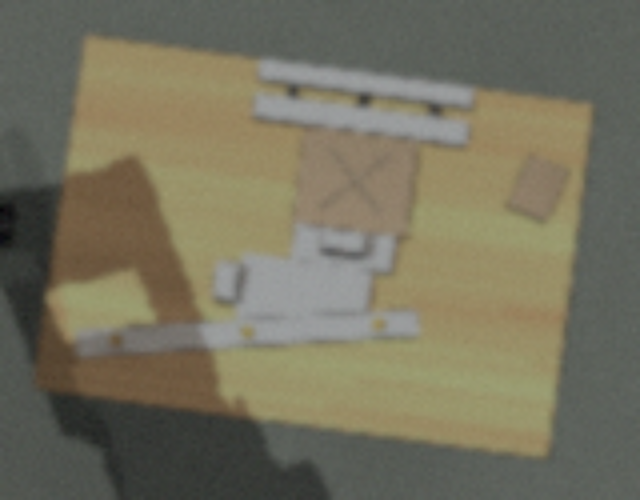

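The tool is clear. The wedge is jammed flat with the thumb at (228,282), about board y 74. Bar and tile sit about 1 mm further into the sprung stop than when merely snug, which means roughly 8–13 N of squeeze. Handing in.

```bash
python3 -c "
from station import *
print(sign_off())"
```

```text
the job is handed in; nothing more can be done
None
```

The job is handed in, but no verdict came back. The tile is snug against the end stop and the wedge is jammed behind the bar with the robot clear; the final wedge push reached about 26 N (14–17 N advised), and I judge the squeeze at 8–13 N only from about 1 mm of stop movement.

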